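# Make up the window-port kit in the clean room

## Task

Make up the kit for the window port in the aluminium kit tray: set the bored port flange over the pin, lay the glass window flat in its round recess without dropping it, and lay the two long corner posts, each in the middle of its own groove; one of them has fallen into the open housing and must be picked out. The solid blanking flange and the short post look alike but do not belong: leave them where they are.

Things in the scene. Friction and masses are not known exactly. Their poses are not given: they have to be found in the camera images.
- port_flange: The window port flange: bare aluminium, a round flange 64 mm in diameter and 8 mm thick with six dark bolt holes, and on it a tube neck 44 mm in diameter, 28 mm high in all, with an open bore 32 mm wide right through from top to bottom. About 90 g. It stands on the bench, neck up. Origin: centre of its underside, z up.
- blank_flange: A look-alike that does not belong to the kit: the blanking flange, same outline, height and material as the port flange (64 mm flange, 44 mm boss, 28 mm high) but solid, its boss closed on top with no bore. Stands on the bench. Origin: centre of its underside, z up.
- window: The glass window: a round disc 50 mm in diameter and 14 mm thick, glass in a plain steel bezel. About 60 g. Lies flat on the bench. Origin: centre of its underside, z up.
- post_a: A long corner post, lying on the bench: square aluminium bar 16 x 16 mm, 64 mm long, with a thin steel stud (6 mm thick, 12 mm long) out of its +x end. About 48 g. Origin: centre of the square bar (8 mm above what it lies on); x along the bar towards the stud.
- post_b: The second long corner post, the same as the first (16 x 16 x 64 mm, 12 mm stud, 48 g), which has dropped into the open housing and lies loose on its floor near the middle, at any angle. Origin: centre of the square bar; x along the bar towards the stud.
- short_post: A look-alike that does not belong to the kit: a short corner post, same 16 x 16 mm section and stud, but its bar is only 38 mm long. Lies on the bench. Origin: centre of the bar; x along the bar towards the stud.
- housing: The open aluminium instrument housing, lid off, fixed to the bench: an opaque box 150 mm (x) by 190 mm (y), 50 mm high, walls and floor 5 mm thick (inner floor 5 mm above the bench), a 12 mm square pillar in each inner corner with a thin stud reaching to 62 mm height. Origin: centre of its underside, z up.
- insert_pin: Tray insert for the flange: fixed white block 98 x 98 x 18 mm with a round pin in its centre, 16 mm thick, 24 mm high above the block. The port flange goes over it and sits flat on the block. One of three side by side in the kit tray (106 x 310 mm, walls 14 mm high), in any order, 100 mm apart along y. Origin: centre of its underside, 3 mm above the bench.
- insert_dish: Tray insert for the window: fixed white block 98 x 98 x 18 mm with one round recess in its centre, 66 mm across, 5 mm deep (floor 13 mm above the underside). One of three side by side in the kit tray (106 x 310 mm, walls 14 mm high), in any order, 100 mm apart along y. Origin: centre of its underside, 3 mm above the bench.
- insert_rack: Tray insert for the posts: fixed white block 98 x 98 x 18 mm with two open-ended grooves along its x axis at y = +25 and -25 mm, each 34 mm wide, 6 mm deep (floor 12 mm above the underside). Posts lie either way round. One of three side by side in the kit tray (106 x 310 mm, walls 14 mm high), in any order, 100 mm apart along y. Origin: centre of its underside, 3 mm above the bench.

How it is judged:
At the end, for the whole second after the job is handed in: Flange level on its insert, within 10 mm of the pin axis; window flat on the recess floor, within 10 mm of its centre; each long post down in its own groove, within 11 mm across, 20 mm along, 0.3 rad. All let go, at rest; blanking flange and short post within 20 mm of their starts (horizontal distance between port_flange and insert_pin below 0.01 m and z of port_flange in the frame of insert_pin between 0.015 and 0.021 m and angle between each of port_flange, window's own z axis and vertical below 0.1 rad and horizontal distance between window and insert_dish below 0.01 m and z of window in the frame of insert_dish between 0.01 and 0.0155 m and x of post_a in the frame of insert_rack between -0.02 and 0.02 m and z of post_a in the frame of insert_rack between 0.016 and 0.023 m and angle between the x axis of each of post_a, post_b and the x axis of insert_rack, either way round below 0.3 rad and x of post_b in the frame of insert_rack between -0.02 and 0.02 m and z of post_b in the frame of insert_rack between 0.016 and 0.023 m and ((y of post_a in the frame of insert_rack between 0.014 and 0.036 m and y of post_b in the frame of insert_rack between -0.036 and -0.014 m) or (y of post_a in the frame of insert_rack between -0.036 and -0.014 m and y of post_b in the frame of insert_rack between 0.014 and 0.036 m)) and linear speed of each of port_flange, window, post_a, post_b below 0.02 m/s and distance of each of blank_flange, short_post from where it was at the start of the episode below 0.02 m); the robot touches nothing.
It fails at once if the blanking flange was moved more than 20 mm (distance of blank_flange from where it was at the start of the episode above 0.02 m).
It fails at once if the short post was moved more than 20 mm (distance of short_post from where it was at the start of the episode above 0.02 m).
It fails at once if the glass window was dropped (falling faster than 0.6 m/s with no finger on it, a drop of about 20 mm) (linear speed of window above 0.6 m/s and contact force between window and the fingers below 0.05 N).
It also fails if it takes over 99 s, if anything falls off the work surface, if the arm or the gripper's body presses on something with over 40 N, if the wrist force passes 120 N, or if a joint passes its speed limit or range.

## Robot

A 7-joint arm with a two-finger parallel gripper is mounted at the origin on the work surface. World frame = base frame: x ahead of the robot, y to its left, z up, the work surface at z = 0. Lengths are in m, angles in rad, forces in N, time in s.
With the tool pointing down it reaches from about 0.4 to 0.85 m from the base axis. Payload 10.4 kg.
Tool frame: the origin (TCP) lies on the centre line of the jaws, within the pads' length; the fingertips stand 11 mm ahead of it and the grasp point (between the pads) lies 8 mm behind it (tip_reach is the distance from the TCP to the fingertips, in m); z points along the fingers, y is the line along which they close (so a half turn about z gives the same grasp; the last joint's range is limited). The gripper opens to 85 mm and grips with 20 to 120 N. Pads are 22 mm wide; open, the fingers measure 114 mm over their backs; the gripper's body (76 mm by 85 mm) begins 54 mm behind the grasp point. The pads swing forward as they close: fully open they stand 13 mm farther back than shut.
Start: joints at [-1.209, 0.332, -0.065, 1.46, 0.022, 1.35, -0.088], TCP at [0.235, 0.579, 0.242] pointing down, gripper open.
Joint ranges: [-2.6, 2.6], [-0.5, 2.12], [-1.47, 1.34], [0.16, 2.42], [-1.27, 4.41], [0.06, 2.06], [-2.6, 2.6]. Speed limits (rad/s): [2.22, 2.22, 2.79, 2.79, 3.14, 3.14, 3.14].

## Interface

Orientations are given as a unit quaternion [x, y, z, w].
In Python, from workcell import get_obs, camera, hand_in, tip_reach gives the robot as it stands. The module is installed in compiled form; this text tells all that it offers.
- The arm moves only by the tool move_arm, never from a script. Its argument "plan" is a list of rows, each an object with "delta_pos": the shift along the tool's x, y, z in shares of 1000 mm (1.0 is 1000 mm), a list of three; "turn": the turn, a rotation vector about the tool's x, y, z in normalised numbers (1 is pi rad), a list of three; "fingers": the closure, from 0 (fully open) to 1 (shut). A call has 1 to 12 rows; each row is the pose to reach, as a shift and turn from the pose commanded when the call began, along the tool's axes at that moment; what a row does not reach only later rows make up. A row lasts 1/8 s, in which the tool goes at most 62.5 mm and 10.7 degrees, less where a joint would pass 70% of its speed; a pose out of reach is approached as far as the arm can. No shift or turn number may pass 1 either way. A call with a gripper value outside its range is refused whole. The fingers move at their own pace and stop on an object; "force" is the grip in N (left out, the last holds). Time passes only in rows, so rows that repeat a pose let the fingers close. It gives the time, the measured TCP pose, the force, the opening and the grip force at its end, in the units of the state.
- get_obs(): the state, without advancing time (a new reading comes with each control period).
- camera(name): name is "side" or "top" or "wrist"; returns a dict with "color" (400x640x3 uint8, red, green, blue), "range_z" (400x640 float32, m along the optical axis (not along the pixel's ray), 0 where there is no reading), "fx", "fy", "cx", "cy" (pixels), "R" (3x3) and "t" (3): a world point X has camera coordinates R X + t; the wrist camera has in their place "tool_from_camera" (4x4, takes a point from camera to tool coordinates, whose origin is the TCP and whose axes are the flange's). Camera axes: x right, y down, z forward; pixel columns grow to the right and rows downward; lengths in m; the calibration is good to about 2 mm. A picture is of the moment at which its call begins: read the wrist's pose just before it.
- hand_in(): hands the job in; it is judged then, once.
The state is a dict: "clock": time; "joint_pos": joint angles; "joint_velocities": joint speeds; "tau": joint torques, N m; "position": TCP position; "ee_rot": TCP orientation; "ft_force": force on the tool from outside, world axes, zero at the start; "torque": the same for the moment, N m; "grip_width": opening from 0.0 (shut) to 1.0 (fully open); "grasp_force": force on a finger pad.
Only numpy, scipy, OpenCV 4.12 (cv2) and the standard library are available. Lean on these libraries where they do the work, as an engineer would, in place of code of your own. Each camera call takes 0.05 s, during which the arm holds its last target. There are 200 camera calls.

## Working session

There is one attempt and no reset: what is moved stays moved. The work goes in short steps, Python scripts to look and compute and a tool call to move; the robot and the scene stay as the last step left them, time stands still between calls to the robot, and variables do not carry over. Pictures are saved under pics/ and viewed, at most 14 in all, crops included, and the job is handed in when it is done.

Besides the shell and the picture viewer there is one more tool, called after "Call:" in YAML: its name, and indented under it one key for each argument. move_arm: Moves the arm, as the interface text tells. Its arguments: {"type":"object","properties":{"plan":{"type":"array","items":{"type":"object","properties":{"delta_pos":{"type":"array","items":{"type":"number"}},"turn":{"type":"array","items":{"type":"number"}},"fingers":{"type":"number"}}}},"force":{"type":"number"}},"required":["plan"]}

```bash
mkdir -p pics; cat > h.py <<'E'
import numpy as np, cv2
from workcell import get_obs, camera, hand_in, tip_reach
def cloud(c):
    z=c["range_z"]; v,u=np.mgrid[:400,:640]
    P=np.stack([(u-c["cx"])/c["fx"]*z,(v-c["cy"])/c["fy"]*z,z],-1)
    W=(P-c["t"])@c["R"]; W[z==0]=np.nan
    return W
E
python3 - <<'E'
from h import *
o=get_obs(); print({k:np.round(v,3) for k,v in o.items()}, tip_reach)
for n in ("top","side"):
    c=camera(n); cv2.imwrite(f"pics/{n}1.png",c["color"][...,::-1]); np.savez(f"{n}.npz",**c)
    print(n,c["fx"],np.round(-c["R"].T@c["t"],3),np.round(c["R"],2).tolist())
E
```

```text
{'clock': np.float64(0.0), 'joint_pos': array([-1.209,  0.333, -0.065,  1.461,  0.022,  1.35 , -0.089]), 'joint_velocities': array([-0.001, -0.   , -0.001,  0.001,  0.   , -0.   ,  0.001]), 'tau': array([-0.0000e+00, -6.2542e+01,  4.9000e-02, -3.9161e+01,  1.6000e-02,
        1.0000e-02, -0.0000e+00]), 'position': array([0.234, 0.579, 0.241]), 'ee_rot': array([ 0.191,  0.982, -0.001, -0.   ]), 'ft_force': array([0.348, 0.495, 0.024]), 'torque': array([-0.012,  0.026, -0.034]), 'grasp_force': np.float64(0.0), 'grip_width': np.float64(1.0)} 0.011
top 465.0108710986475 [ 0.448 -0.016  1.127] [[-0.02, -1.0, -0.01], [-1.0, 0.02, -0.05], [0.05, 0.01, -1.0]]
side 441.95059470676824 [0.385 0.581 0.595] [[-0.98, -0.21, -0.0], [-0.14, 0.65, -0.74], [0.16, -0.73, -0.67]]
```

View pics/top1.png

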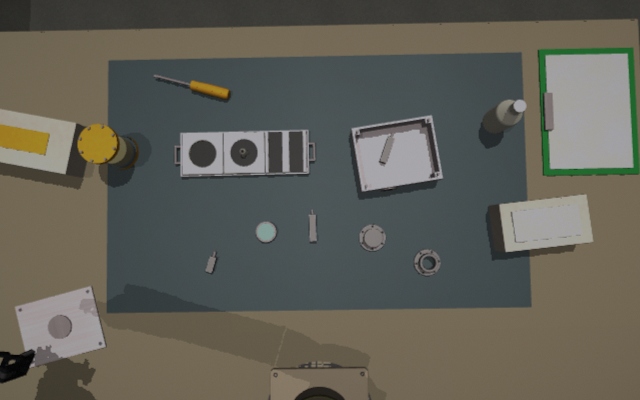

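View pics/side1.png

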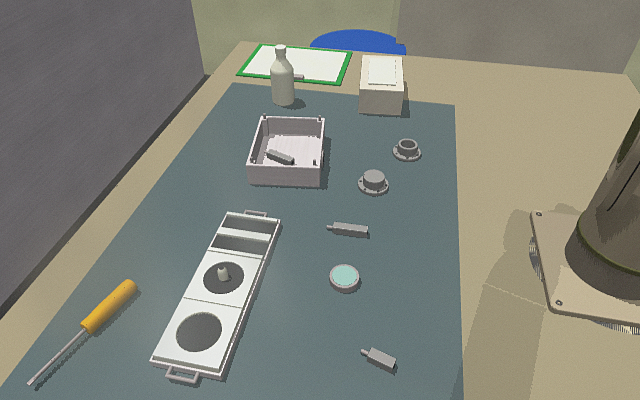

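The top view (left is +y, up is +x) shows these pixel positions:
- **Tray:** dish (203,153), pin (242,152), rack (286,152).
- **Housing:** centre (397,155), with post_b inside at (387,150).
- **Kit parts:** window (266,232), post_a (312,227), bored flange (428,263).
- **Look-alikes:** blank flange (373,238), short post (211,263).

The side view shows the same layout.

```bash
cat > m.py <<'E'
from h import *
c={k:v for k,v in np.load("top.npz").items()}; W=cloud(c)
S={k:v for k,v in np.load("side.npz").items()}; V=cloud(S)
print("bench z",np.nanmedian(W[280:300,280:350,2]),np.nanstd(W[280:300,280:350,2]))
def obj(n,u,v,r,z0,z1):
    A=W[v-r:v+r+1,u-r:u+r+1].reshape(-1,3); q=A[(A[:,2]>z0)&(A[:,2]<z1)]
    m=np.nanmean(q,0)
    B=V.reshape(-1,3); B=B[(np.hypot(B[:,0]-m[0],B[:,1]-m[1])<.055)&(B[:,2]>z0)&(B[:,2]<z1)]
    for T,p in(("top",q),("side",B)):
        if len(p)<5: continue
        (cx,cy),(w,h),a=cv2.minAreaRect(p[:,:2].astype(np.float32)*1000)
        d=p[:,:2]-p[:,:2].mean(0); l=np.linalg.svd(d,full_matrices=False)[2][0]
        print(n,T,len(p),"mean",np.round(p.mean(0)*1000,1),"rect",np.round([cx,cy,w,h,a],1),"axis deg",round(np.degrees(np.arctan2(l[1],l[0])),1),"zmax",round(np.percentile(p[:,2],95)*1000,1))
obj("window",266,232,16,.008,.03)
obj("post_a",312,227,22,.010,.03)
obj("port",428,263,18,.02,.04)
obj("blank",373,238,18,.02,.04)
obj("short",211,263,14,.010,.03)
obj("post_b",387,150,22,.0135,.035)
obj("pin",242,152,14,.032,.06)
obj("tray",245,153,85,.012,.03)
obj("housing",397,155,52,.04,.057)
obj("flangeport",428,263,18,.005,.04)
E
python3 m.py
```

```text
bench z -9.937390233871717e-05 0.0020208371519456736
window top 339 mean [438.6 121.7  14. ] rect [438.6 121.6  48.4  47.7  27.5] axis deg -88.8 zmax 17.3
window side 613 mean [439.4 125.8  14.1] rect [439.7 124.1  48.4  49.4  22.7] axis deg 102.3 zmax 16.0
post_a top 191 mean [447.1  10.   15.5] rect [451.5  10.1  74.4  15.9   1.8] axis deg -178.1 zmax 18.8
post_a side 298 mean [448.2  13.1  15. ] rect [452.9  11.6  74.6  19.7   2.6] axis deg -179.3 zmax 17.4
port top 144 mean [ 359.9 -261.4   26.4] rect [ 359.5 -261.9   42.8   42.3   71.1] axis deg -114.2 zmax 30.1
port side 169 mean [ 360.5 -258.8   25.3] rect [ 361.1 -260.4   42.8   44.4   35.8] axis deg 86.6 zmax 28.5
blank top 273 mean [ 420.7 -132.2   27.4] rect [ 420.9 -132.2   41.8   42.    42.9] axis deg -93.7 zmax 30.8
blank side 286 mean [ 421.4 -127.6   27. ] rect [ 420.8 -130.6   44.4   42.4   72.8] axis deg 91.2 zmax 29.3
short top 121 mean [365.1 253.8  15.2] rect [369.1 252.8  16.7  49.3  73.9] axis deg 163.4 zmax 19.0
short side 366 mean [365.4 256.7  15.3] rect [369.2 254.6  17.5  49.2  73.8] axis deg 163.3 zmax 17
[... 261 characters left out ...]
rect [628.5 170.4  12.3  14.3   4. ] axis deg -79.8 zmax 45.3
pin side 76 mean [628.3 176.8  39.1] rect [629.2 175.6  15.3  11.6  24.3] axis deg 22.7 zmax 43.9
tray top 6174 mean [628.7 174.4  18.7] rect [614.7 193.  518.8 286.1  61.6] axis deg -116.5 zmax 24.1
tray side 2784 mean [627.  177.3  21. ] rect [630.1 174.5 109.2 106.7  89.4] axis deg 79.2 zmax 22.9
housing top 866 mean [ 617.9 -191.9   48.6] rect [ 614.1 -190.6  155.6  191.5    8.4] axis deg 100.6 zmax 52.9
flangeport top 420 mean [ 360.1 -260.3   14.7] rect [ 358.6 -264.2   86.2   64.4   89.2] axis deg 64.9 zmax 29.0
flangeport side 464 mean [ 360.9 -254.3   15.9] rect [ 360.4 -256.4   61.    56.8    2.5] axis deg 78.9 zmax 27.9
```

```bash
cat >> h.py <<'E'
from scipy.spatial.transform import Rotation as Ro
def go(p,yclose=None):
    """print tool-frame shift to world p (mm) and z turn so that tool y lies along world angle yclose (deg, mod 180)"""
    o=get_obs(); R=Ro.from_quat(o["ee_rot"]).as_matrix(); d=R.T@(np.array(p)/1000-o["position"])
    a=0
    if yclose is not None:
        cur=np.degrees(np.arctan2(R[1,1],R[0,1])); dw=(yclose-cur+90)%180-90; a=-dw
    print("pos",np.round(o["position"]*1000,1),"shift",np.round(d,4),"turn z",round(np.radians(a),3),"deg",round(a,1),"rows~",round(np.linalg.norm(d)/.0625,1),round(abs(a)/10.7,1),"j7",round(o["joint_pos"][6],2),"t",o["clock"])
def wcloud():
    o=get_obs(); c=camera("wrist"); z=c["range_z"]; v,u=np.mgrid[:400,:640]
    P=np.stack([(u-c["cx"])/c["fx"]*z,(v-c["cy"])/c["fy"]*z,z],-1)
    T=c["tool_from_camera"]; W=P@T[:3,:3].T+T[:3,3]
    W=W@Ro.from_quat(o["ee_rot"]).as_matrix().T+o["position"]; W[z==0]=np.nan
    return W,c
def fit(p):
    (cx,cy),(w,h),a=cv2.minAreaRect(p[:,:2].astype(np.float32)*1000)
    d=p[:,:2]-p[:,:2].mean(0); l=np.linalg.svd(d,full_matrices=False)[2][0]
    print(len(p),"mean",np.round(p.mean(0)*1000,1),"rect",np.round([cx,cy,w,h,a],1),"axis",round(np.degrees(np.arctan2(l[1],l[0]))%180,1),"z95",round(np.percentile(p[:,2],95)*1000,1))
E
python3 - <<'E'
from h import *
W=cloud({k:v for k,v in np.load("top.npz").items()}); V=cloud({k:v for k,v in np.load("side.npz").items()})
A=W[126:182,170:320].reshape(-1,3); A=A[(A[:,2]>.012)&(A[:,2]<.03)&(abs(A[:,1]-.17)<.165)]; fit(A)
B=V.reshape(-1,3); B=B[(abs(B[:,0]-.629)<.08)&(abs(B[:,1]-.172)<.17)&(B[:,2]>.017)&(B[:,2]<.03)]; fit(B)
for P in (W,V):
    q=P.reshape(-1,3); q=q[(abs(q[:,0]-.637)<.05)&(abs(q[:,1]+.167)<.04)&(q[:,2]>.0155)&(q[:,2]<.027)]; fit(q)
    m=(abs(P[...,0]-.637)<.05)&(abs(P[...,1]+.167)<.045)&(P[...,2]>.0155)&(P[...,2]<.027)
    n,l,s,_=cv2.connectedComponentsWithStats(m.astype(np.uint8)); k=1+np.argmax(s[1:,4]); fit(P[l==k])
go([439,122,140],0)
E
```

```text
5264 mean [628.6 173.5  18.7] rect [6.292e+02 1.700e+02 1.067e+02 3.285e+02 3.000e-01] axis 90.4 z95 23.7
7139 mean [628.9 208.6  20.7] rect [6.306e+02 1.725e+02 1.009e+02 3.008e+02 1.000e-01] axis 90.2 z95 22.7
210 mean [ 636.6 -169.4   20.8] rect [ 642.  -162.5   84.2   56.4    7.9] axis 177.4 z95 24.8
182 mean [ 629.9 -171.    20.8] rect [ 629.8 -171.1   16.    64.1   70. ] axis 159.6 z95 23.8
191 mean [ 636.  -167.3   20.3] rect [ 644.2 -166.8   85.2   45.8   11.5] axis 171.6 z95 22.8
173 mean [ 631.  -167.9   20.2] rect [ 631.4 -169.1   19.1   65.3   69.2] axis 160.1 z95 22.2
pos [234.5 579.  241.6] shift [-0.3611 -0.3467  0.102 ] turn z 1.186 deg 68.0 rows~ 8.2 6.4 j7 -0.09 t 0.1
```

```bash
python3 - <<'E'
from h import *
go([439,122,160],90)
E
```

```text
pos [234.5 579.  241.6] shift [-0.3611 -0.3468  0.082 ] turn z -0.385 deg -22.0 rows~ 8.1 2.1 j7 -0.09 t 0.1
```

The rows are not in the units I measure in: turns go in shares of pi rad. I convert before sending: -0.385 rad / 3.1416 = -0.1225.

Call:
move_arm:
  plan:
    - {"delta_pos": [-0.361, -0.347, 0.082], "turn": [0, 0, -0.1225], "fingers": 0}
    - {"delta_pos": [-0.361, -0.347, 0.082], "turn": [0, 0, -0.1225], "fingers": 0}
    - {"delta_pos": [-0.361, -0.347, 0.082], "turn": [0, 0, -0.1225], "fingers": 0}
    - {"delta_pos": [-0.361, -0.347, 0.082], "turn": [0, 0, -0.1225], "fingers": 0}
    - {"delta_pos": [-0.361, -0.347, 0.082], "turn": [0, 0, -0.1225], "fingers": 0}
    - {"delta_pos": [-0.361, -0.347, 0.082], "turn": [0, 0, -0.1225], "fingers": 0}
    - {"delta_pos": [-0.361, -0.347, 0.082], "turn": [0, 0, -0.1225], "fingers": 0}
    - {"delta_pos": [-0.361, -0.347, 0.082], "turn": [0, 0, -0.1225], "fingers": 0}
    - {"delta_pos": [-0.361, -0.347, 0.082], "turn": [0, 0, -0.1225], "fingers": 0}
    - {"delta_pos": [-0.361, -0.347, 0.082], "turn": [0, 0, -0.1225], "fingers": 0}
    - {"delta_pos": [-0.361, -0.347, 0.082], "turn": [0, 0, -0.1225], "fingers": 0}
    - {"delta_pos": [-0.361, -0.347, 0.082], "turn": [0, 0, -0.1225], "fingers": 0}

```text
clock: 1.6
position: [0.4386, 0.1234, 0.1604]
ee_rot: [-0.001, 1.0, 0.0, 0.0]
ft_force: [0.7, -0.1, -0.1]
grip_width: 1.0
grasp_force: 0.0
```

```bash
python3 - <<'E'
from h import *
W,c=wcloud(); cv2.imwrite("pics/w1.png",c["color"][...,::-1])
q=W.reshape(-1,3); print("bench",np.nanmedian(q[:,2]))
s=q[(np.hypot(q[:,0]-.439,q[:,1]-.122)<.04)&(q[:,2]>.009)&(q[:,2]<.03)]; fit(s)
go([439,122,160],90)
E
```

```text
bench -0.0003902525001246576
1938 mean [438.3 123.2  13.3] rect [438.8 123.3  48.5  49.1  88.4] axis 5.6 z95 14.6
pos [438.7 123.2 160.4] shift [-0.0003 -0.0012  0.0004] turn z 0.002 deg 0.1 rows~ 0.0 0.0 j7 1.2 t 1.65
```

View pics/w1.png

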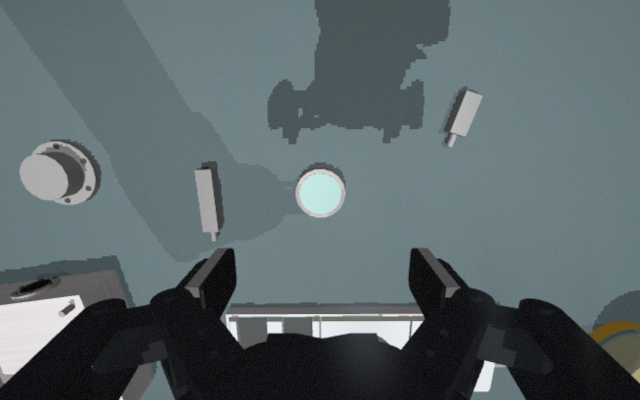

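The wrist view shows the window at (320,193), centred between the fingers. post_a is at (207,200) and the short post at (465,112). The fit agrees, so I'm descending to grip.

Call:
move_arm:
  plan:
    - {"delta_pos": [0, 0, 0.05], "fingers": 0}
    - {"delta_pos": [0, 0, 0.1], "fingers": 0}
    - {"delta_pos": [0, 0, 0.135], "fingers": 0}
    - {"delta_pos": [0, 0, 0.148], "fingers": 0}
    - {"delta_pos": [0, 0, 0.148], "fingers": 0}
    - {"delta_pos": [0, 0, 0.148], "fingers": 1}
    - {"delta_pos": [0, 0, 0.148], "fingers": 1}
    - {"delta_pos": [0, 0, 0.148], "fingers": 1}
    - {"delta_pos": [0, 0, 0.148], "fingers": 1}
    - {"delta_pos": [0, 0, 0.148], "fingers": 1}
    - {"delta_pos": [0, 0, 0.148], "fingers": 1}
    - {"delta_pos": [0, 0, 0.148], "fingers": 1}
  force: 40

```text
validation failed for argument at $.pl...
```

```bash
python3 - <<'E'
from h import *
go([629,271,100],90)
E
```

```text
pos [438.7 123.2 160.4] shift [-0.1906  0.1474  0.0604] turn z 0.002 deg 0.1 rows~ 4.0 0.0 j7 1.2 t 1.65
```

Call:
move_arm:
  plan:
    - {"delta_pos": [0, 0, 0.05], "turn": [0, 0, 0], "fingers": 0}
    - {"delta_pos": [0, 0, 0.1], "turn": [0, 0, 0], "fingers": 0}
    - {"delta_pos": [0, 0, 0.135], "turn": [0, 0, 0], "fingers": 0}
    - {"delta_pos": [0, 0, 0.148], "turn": [0, 0, 0], "fingers": 0}
    - {"delta_pos": [0, 0, 0.148], "turn": [0, 0, 0], "fingers": 0}
    - {"delta_pos": [0, 0, 0.148], "turn": [0, 0, 0], "fingers": 1}
    - {"delta_pos": [0, 0, 0.148], "turn": [0, 0, 0], "fingers": 1}
    - {"delta_pos": [0, 0, 0.148], "turn": [0, 0, 0], "fingers": 1}
    - {"delta_pos": [0, 0, 0.148], "turn": [0, 0, 0], "fingers": 1}
    - {"delta_pos": [0, 0, 0.148], "turn": [0, 0, 0], "fingers": 1}
    - {"delta_pos": [0, 0, 0.148], "turn": [0, 0, 0], "fingers": 1}
  force: 40

```text
clock: 3.02
position: [0.4398, 0.1226, 0.0138]
ee_rot: [-0.0, 1.0, 0.001, 0.001]
ft_force: [-3.3, -0.1, 11.0]
grip_width: 0.565
grasp_force: 39.2
```

```bash
python3 - <<'E'
from h import *
go([629,271,100],90)
E
```

```text
pos [439.8 122.6  13.8] shift [-0.1894  0.1485 -0.0857] turn z 0.0 deg 0.0 rows~ 4.1 0.0 j7 1.28 t 3.025
```

The 11 N push shows that the tips reached the bench. I'll regrip 7 mm higher so the fingers clear the recess rim.

Call:
move_arm:
  plan:
    - {"delta_pos": [0, 0, -0.002], "turn": [0, 0, 0], "fingers": 0.2}
    - {"delta_pos": [0, 0, -0.008], "turn": [0, 0, 0], "fingers": 0.2}
    - {"delta_pos": [0, 0, -0.008], "turn": [0, 0, 0], "fingers": 0.2}
    - {"delta_pos": [0, 0, -0.008], "turn": [0, 0, 0], "fingers": 1}
    - {"delta_pos": [0, 0, -0.008], "turn": [0, 0, 0], "fingers": 1}
    - {"delta_pos": [0, 0, -0.008], "turn": [0, 0, 0], "fingers": 1}
    - {"delta_pos": [0, 0, -0.008], "turn": [0, 0, 0], "fingers": 1}
    - {"delta_pos": [0, 0, -0.008], "turn": [0, 0, 0], "fingers": 1}
  force: 40

```text
clock: 4.03
position: [0.439, 0.1223, 0.0208]
ee_rot: [-0.0, 1.0, 0.0, -0.0]
ft_force: [-3.0, -0.9, 11.9]
grip_width: 0.542
grasp_force: 39.1
```

```bash
python3 - <<'E'
from h import *
go([629,271,100],90)
E
```

```text
pos [439.  122.3  20.8] shift [-0.19    0.1487 -0.0792] turn z 0.0 deg 0.0 rows~ 4.1 0.0 j7 1.27 t 4.025
```

Call:
move_arm:
  plan:
    - {"delta_pos": [0, 0, -0.004], "turn": [0, 0, 0], "fingers": 1}
    - {"delta_pos": [0, 0, -0.01], "turn": [0, 0, 0], "fingers": 1}
    - {"delta_pos": [0, 0, -0.01], "turn": [0, 0, 0], "fingers": 1}

```text
clock: 4.4
position: [0.4393, 0.1223, 0.0307]
ee_rot: [-0.0, 1.0, 0.0, 0.0]
ft_force: [0.6, 0.7, -1.2]
grip_width: 0.539
grasp_force: 41.0
```

```bash
python3 - <<'E'
from h import *
c=camera("side"); a=c["color"][180:330,240:440,::-1]; b=camera("wrist")["color"][100:400,170:470,::-1]
a=cv2.resize(a,(400,300),interpolation=cv2.INTER_CUBIC); cv2.imwrite("pics/g1.png",np.hstack([a,b]))
go([629,271,100],90)
E
```

```text
pos [438.9 122.2  30.3] shift [-0.1901  0.1488 -0.0697] turn z 0.0 deg 0.0 rows~ 4.0 0.0 j7 1.27 t 4.5
```

View pics/g1.png

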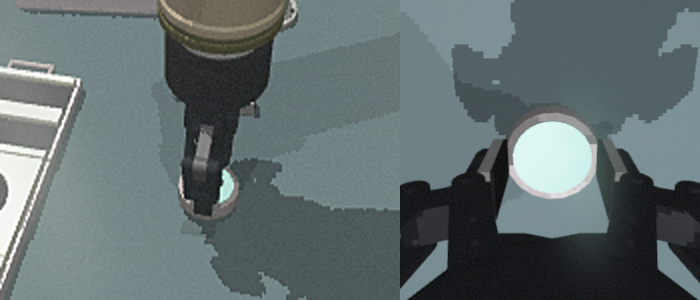

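The window is held flat between the pads, in the crop at (552,155). Next I'm carrying it over the dish.

Call:
move_arm:
  plan:
    - {"delta_pos": [0, 0, -0.05], "turn": [0, 0, 0], "fingers": 1}
    - {"delta_pos": [-0.04, 0.03, -0.08], "turn": [0, 0, 0], "fingers": 1}
    - {"delta_pos": [-0.08, 0.06, -0.08], "turn": [0, 0, 0], "fingers": 1}
    - {"delta_pos": [-0.12, 0.09, -0.08], "turn": [0, 0, 0], "fingers": 1}
    - {"delta_pos": [-0.16, 0.12, -0.08], "turn": [0, 0, 0], "fingers": 1}
    - {"delta_pos": [-0.19, 0.149, -0.08], "turn": [0, 0, 0], "fingers": 1}
    - {"delta_pos": [-0.19, 0.149, -0.08], "turn": [0, 0, 0], "fingers": 1}
    - {"delta_pos": [-0.19, 0.149, -0.08], "turn": [0, 0, 0], "fingers": 1}

```text
clock: 5.5
position: [0.6285, 0.2705, 0.1096]
ee_rot: [0.0, 1.0, -0.0, -0.001]
ft_force: [-0.3, -0.6, -0.6]
grip_width: 0.536
grasp_force: 41.4
```

```bash
python3 - <<'E'
from h import *
W,c=wcloud(); cv2.imwrite("pics/w2.png",c["color"][...,::-1])
t=cloud(camera("top")); 
q=W.reshape(-1,3); s=q[(abs(q[:,2]-.021)<.003)&(abs(q[:,0]-.629)<.07)&(abs(q[:,1]-.18)<.17)]; fit(s)
print("tray x range",np.percentile(s[:,0],[.5,99.5]),"y",np.percentile(s[:,1],[.5,99.5]))
p=q[(q[:,2]>.03)&(q[:,2]<.05)&(np.hypot(q[:,0]-.629,q[:,1]-.171)<.02)]; 
if len(p)>5: print("pin"); fit(p)
go([629,271,42],90)
E
```

```text
25162 mean [621.2 178.1  20. ] rect [6.300e+02 1.728e+02 9.850e+01 2.991e+02 4.000e-01] axis 96.9 z95 21.2
tray x range [0.58076136 0.67813334] y [0.02527542 0.32101297]
pin
357 mean [627.5 176.4  38.6] rect [629.3 174.   15.2  14.8  42.4] axis 37.1 z95 43.3
pos [628.5 270.2 110.3] shift [-0.0005  0.0008  0.0683] turn z -0.001 deg -0.0 rows~ 1.1 0.0 j7 1.19 t 5.6
```

View pics/w2.png

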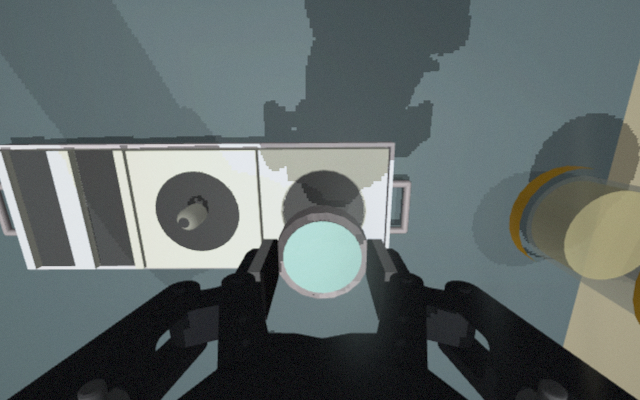

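The wrist view shows the dish at (325,200) under the held window at (322,255), the pin at (192,215) and the rack on the left. The tray centre comes out at about (630,172) mm. I'm lowering now.

Call:
move_arm:
  plan:
    - {"delta_pos": [-0.0015, 0.0015, 0.04], "turn": [0, 0, 0], "fingers": 1}
    - {"delta_pos": [-0.0015, 0.0015, 0.06], "turn": [0, 0, 0], "fingers": 1}
    - {"delta_pos": [-0.0015, 0.0015, 0.069], "turn": [0, 0, 0], "fingers": 1}
    - {"delta_pos": [-0.0015, 0.0015, 0.071], "turn": [0, 0, 0], "fingers": 1}
    - {"delta_pos": [-0.0015, 0.0015, 0.072], "turn": [0, 0, 0], "fingers": 1}
    - {"delta_pos": [-0.0015, 0.0015, 0.072], "turn": [0, 0, 0], "fingers": 1}

```text
clock: 6.35
position: [0.6309, 0.273, 0.0392]
ee_rot: [-0.0, 1.0, 0.0, 0.001]
ft_force: [0.3, 0.7, -1.4]
grip_width: 0.539
grasp_force: 41.4
```

Call:
move_arm:
  plan:
    - {"delta_pos": [0, 0, 0.001], "turn": [0, 0, 0], "fingers": 1}
    - {"delta_pos": [0, 0, 0.002], "turn": [0, 0, 0], "fingers": 1}
    - {"delta_pos": [0, 0, 0.002], "turn": [0, 0, 0], "fingers": 1}

```text
clock: 6.72
position: [0.6307, 0.2729, 0.0372]
ee_rot: [-0.0, 1.0, 0.0, 0.0]
ft_force: [-2.0, -1.0, 4.9]
grip_width: 0.539
grasp_force: 42.7
```

Contact force is 4.9 N, so the window is on the floor. Releasing in small steps, then rising.

Call:
move_arm:
  plan:
    - {"delta_pos": [0, 0, 0], "turn": [0, 0, 0], "fingers": 0.36}
    - {"delta_pos": [0, 0, 0], "turn": [0, 0, 0], "fingers": 0.32}
    - {"delta_pos": [0, 0, 0], "turn": [0, 0, 0], "fingers": 0.25}
    - {"delta_pos": [0, 0, -0.01], "turn": [0, 0, 0], "fingers": 0.2}
    - {"delta_pos": [0, 0, -0.06], "turn": [0, 0, 0], "fingers": 0.1}
    - {"delta_pos": [0, 0, -0.12], "turn": [0, 0, 0], "fingers": 0}
    - {"delta_pos": [0, 0, -0.12], "turn": [0, 0, 0], "fingers": 0}

```text
clock: 7.6
position: [0.6333, 0.2737, 0.1633]
ee_rot: [0.0, 1.0, 0.002, 0.005]
ft_force: [-0.4, -0.1, -0.6]
grip_width: 0.997
grasp_force: 0.0
```

```bash
python3 - <<'E'
from h import *
W,c=wcloud(); q=W.reshape(-1,3)
s=q[(np.hypot(q[:,0]-.63,q[:,1]-.272)<.03)&(q[:,2]>.024)&(q[:,2]<.04)]; fit(s)
a=cloud(camera("top")).reshape(-1,3); s=a[(np.hypot(a[:,0]-.63,a[:,1]-.272)<.03)&(a[:,2]>.026)&(a[:,2]<.04)]; fit(s)
go([446,10.5,110],92)
E
```

```text
2134 mean [629.9 274.7  29.3] rect [630.9 274.6  48.9  49.2  42.5] axis 4.9 z95 30.6
305 mean [628.2 273.1  30.3] rect [628.2 273.   47.9  43.5  81.5] axis 75.2 z95 33.6
pos [630.7 272.9 157.4] shift [ 0.1848 -0.2624  0.0469] turn z -0.035 deg -2.0 rows~ 5.2 0.2 j7 1.19 t 7.7
```

The window lies flat with its top at 30 mm, within about 2 mm of centre. Next is post_a.

Converted, -0.035 rad / 3.1416 = -0.0111.

Call:
move_arm:
  plan:
    - {"delta_pos": [0.185, -0.262, 0.017], "turn": [0, 0, -0.0111], "fingers": 0}
    - {"delta_pos": [0.185, -0.262, 0.017], "turn": [0, 0, -0.0111], "fingers": 0}
    - {"delta_pos": [0.185, -0.262, 0.017], "turn": [0, 0, -0.0111], "fingers": 0}
    - {"delta_pos": [0.185, -0.262, 0.017], "turn": [0, 0, -0.0111], "fingers": 0}
    - {"delta_pos": [0.185, -0.262, 0.017], "turn": [0, 0, -0.0111], "fingers": 0}
    - {"delta_pos": [0.185, -0.262, 0.017], "turn": [0, 0, -0.0111], "fingers": 0.3}
    - {"delta_pos": [0.185, -0.262, 0.017], "turn": [0, 0, -0.0111], "fingers": 0.3}
    - {"delta_pos": [0.185, -0.262, 0.017], "turn": [0, 0, -0.0111], "fingers": 0.3}

```text
clock: 8.7
position: [0.446, 0.0119, 0.1391]
ee_rot: [-0.019, 1.0, -0.0, -0.0]
ft_force: [-1.1, 0.8, 0.9]
grip_width: 0.697
grasp_force: 0.0
```

```bash
python3 - <<'E'
from h import *
W,c=wcloud(); q=W.reshape(-1,3)
s=q[(abs(q[:,0]-.446)<.06)&(abs(q[:,1]-.011)<.03)&(q[:,2]>.0125)&(q[:,2]<.03)]; fit(s)
go([446,10.5,20],92)
E
```

```text
1211 mean [446.   11.1  14.8] rect [447.1  11.2  64.1  16.    1.3] axis 0.9 z95 15.9
pos [446.   11.9 139.1] shift [ 0.     -0.0013  0.1191] turn z 0.002 deg 0.1 rows~ 1.9 0.0 j7 1.49 t 8.75
```

Call:
move_arm:
  plan:
    - {"delta_pos": [-0.0005, -0.0005, 0.05], "turn": [0, 0, 0], "fingers": 0.3}
    - {"delta_pos": [-0.0005, -0.0005, 0.095], "turn": [0, 0, 0], "fingers": 0.3}
    - {"delta_pos": [-0.0005, -0.0005, 0.114], "turn": [0, 0, 0], "fingers": 0.3}
    - {"delta_pos": [-0.0005, -0.0005, 0.119], "turn": [0, 0, 0], "fingers": 0.3}
    - {"delta_pos": [-0.0005, -0.0005, 0.119], "turn": [0, 0, 0], "fingers": 1}
    - {"delta_pos": [-0.0005, -0.0005, 0.119], "turn": [0, 0, 0], "fingers": 1}
    - {"delta_pos": [-0.0005, -0.0005, 0.119], "turn": [0, 0, 0], "fingers": 1}
    - {"delta_pos": [-0.0005, -0.0005, 0.119], "turn": [0, 0, 0], "fingers": 1}
    - {"delta_pos": [-0.0005, -0.0005, 0.119], "turn": [0, 0, 0], "fingers": 1}
    - {"delta_pos": [-0.0005, -0.0005, 0.119], "turn": [0, 0, 0], "fingers": 1}
  force: 50

```text
clock: 10.0
position: [0.4468, 0.0105, 0.0214]
ee_rot: [-0.018, 1.0, 0.0, 0.001]
ft_force: [-1.8, 0.9, 5.3]
grip_width: 0.161
grasp_force: 48.8
```

Call:
move_arm:
  plan:
    - {"delta_pos": [0, 0, -0.005], "turn": [0, 0, 0], "fingers": 1}
    - {"delta_pos": [0, 0, -0.04], "turn": [0, 0, 0], "fingers": 1}
    - {"delta_pos": [0, 0, -0.06], "turn": [0, 0, 0], "fingers": 1}
    - {"delta_pos": [0, 0, -0.06], "turn": [0, 0, 0], "fingers": 1}

```text
clock: 10.5
position: [0.4472, 0.0105, 0.0819]
ee_rot: [-0.018, 1.0, 0.001, 0.002]
ft_force: [-0.1, -0.2, -1.3]
grip_width: 0.166
grasp_force: 49.0
```

```bash
python3 - <<'E'
from h import *
c=camera("side"); a=c["color"][120:270,250:450,::-1]; b=camera("wrist")["color"][100:400,170:470,::-1]
a=cv2.resize(a,(400,300),interpolation=cv2.INTER_CUBIC); cv2.imwrite("pics/g2.png",np.hstack([a,b]))
go([630,97,100],90)
go([630,47,100],90)
E
```

```text
pos [445.8  10.3  80.1] shift [-0.1871  0.0802 -0.0199] turn z 0.035 deg 2.0 rows~ 3.3 0.2 j7 1.53 t 10.6
pos [445.8  10.3  80.1] shift [-0.1854  0.0302 -0.0199] turn z 0.035 deg 2.0 rows~ 3.0 0.2 j7 1.53 t 10.6
```

View pics/g2.png

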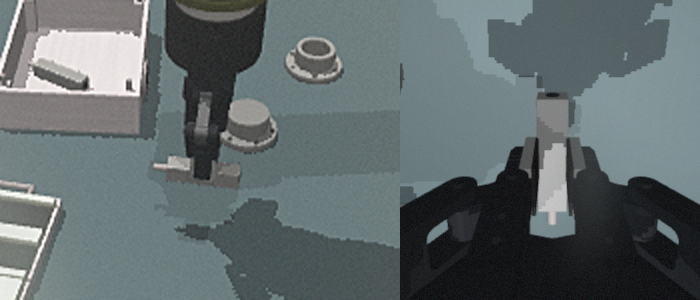

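post_a is held at its middle and level, with the stud toward the tray. Next I'm placing it in the far (+y) groove at y = 97 mm.

Converted, 0.035 rad / 3.1416 = 0.0111.

Call:
move_arm:
  plan:
    - {"delta_pos": [-0.05, 0.02, -0.02], "turn": [0, 0, 0.0111], "fingers": 1}
    - {"delta_pos": [-0.1, 0.045, -0.02], "turn": [0, 0, 0.0111], "fingers": 1}
    - {"delta_pos": [-0.15, 0.065, -0.02], "turn": [0, 0, 0.0111], "fingers": 1}
    - {"delta_pos": [-0.187, 0.08, -0.01], "turn": [0, 0, 0.0111], "fingers": 1}
    - {"delta_pos": [-0.187, 0.08, 0.01], "turn": [0, 0, 0.0111], "fingers": 1}
    - {"delta_pos": [-0.187, 0.08, 0.03], "turn": [0, 0, 0.0111], "fingers": 1}
    - {"delta_pos": [-0.187, 0.08, 0.038], "turn": [0, 0, 0.0111], "fingers": 1}
    - {"delta_pos": [-0.187, 0.08, 0.04], "turn": [0, 0, 0.0111], "fingers": 1}
    - {"delta_pos": [-0.187, 0.08, 0.04], "turn": [0, 0, 0.0111], "fingers": 1}

```text
clock: 11.72
position: [0.6302, 0.0966, 0.041]
ee_rot: [0.0, 1.0, 0.0, 0.0]
ft_force: [-0.2, -0.3, 0.1]
grip_width: 0.165
grasp_force: 49.0
```

Call:
move_arm:
  plan:
    - {"delta_pos": [0, 0, 0.003], "turn": [0, 0, 0], "fingers": 1}
    - {"delta_pos": [0, 0, 0.0045], "turn": [0, 0, 0], "fingers": 1}
    - {"delta_pos": [0, 0, 0.0045], "turn": [0, 0, 0], "fingers": 1}

```text
clock: 12.1
position: [0.6302, 0.0968, 0.0365]
ee_rot: [-0.0, 1.0, 0.0, 0.0]
ft_force: [-1.4, 0.1, 4.3]
grip_width: 0.167
grasp_force: 49.6
```

Call:
move_arm:
  plan:
    - {"delta_pos": [0, 0, 0], "turn": [0, 0, 0], "fingers": 0.75}
    - {"delta_pos": [0, 0, 0], "turn": [0, 0, 0], "fingers": 0.65}
    - {"delta_pos": [0, 0, 0], "turn": [0, 0, 0], "fingers": 0.65}
    - {"delta_pos": [0, 0, -0.02], "turn": [0, 0, 0], "fingers": 0.65}
    - {"delta_pos": [0, 0, -0.07], "turn": [0, 0, 0], "fingers": 0.5}
    - {"delta_pos": [0, 0, -0.12], "turn": [0, 0, 0], "fingers": 0.4}
    - {"delta_pos": [0, 0, -0.12], "turn": [0, 0, 0], "fingers": 0.4}

```text
clock: 12.98
position: [0.6327, 0.0969, 0.162]
ee_rot: [0.0, 1.0, 0.001, 0.004]
ft_force: [0.5, 0.6, -0.0]
grip_width: 0.602
grasp_force: 0.0
```

```bash
python3 - <<'E'
from h import *
W,c=wcloud(); q=W.reshape(-1,3)
s=q[(abs(q[:,0]-.63)<.06)&(abs(q[:,1]-.097)<.02)&(q[:,2]>.026)&(q[:,2]<.04)]; fit(s)
go([630,-170,150],70)
E
```

```text
1143 mean [628.8  98.6  29.8] rect [630.1  98.9  15.5  63.4  89.5] axis 179.7 z95 31.0
pos [631.4  96.9 159.2] shift [ 0.0015 -0.2669  0.0088] turn z 0.349 deg 20.0 rows~ 4.3 1.9 j7 1.46 t 13.025
```

post_a is in the groove: top at 31 mm, centre (630,99). Now moving above post_b in the housing.

Converted, 0.349 rad / 3.1416 = 0.1111.

Call:
move_arm:
  plan:
    - {"delta_pos": [0.0015, -0.267, 0], "turn": [0, 0, 0.1111], "fingers": 0.4}
    - {"delta_pos": [0.0015, -0.267, 0], "turn": [0, 0, 0.1111], "fingers": 0.4}
    - {"delta_pos": [0.0015, -0.267, 0], "turn": [0, 0, 0.1111], "fingers": 0.4}
    - {"delta_pos": [0.0015, -0.267, 0], "turn": [0, 0, 0.1111], "fingers": 0.4}
    - {"delta_pos": [0.0015, -0.267, 0], "turn": [0, 0, 0.1111], "fingers": 0.4}
    - {"delta_pos": [0.0015, -0.267, 0], "turn": [0, 0, 0.1111], "fingers": 0.4}
    - {"delta_pos": [0.0015, -0.267, 0], "turn": [0, 0, 0.1111], "fingers": 0.4}

```text
clock: 13.9
position: [0.6289, -0.1677, 0.1553]
ee_rot: [0.172, 0.985, 0.001, -0.0]
ft_force: [1.0, 0.5, -0.8]
grip_width: 0.606
grasp_force: 0.0
```

```bash
python3 - <<'E'
from h import *
W,c=wcloud(); cv2.imwrite("pics/w3.png",c["color"][...,::-1])
m=(abs(W[...,0]-.63)<.05)&(abs(W[...,1]+.17)<.05)&(W[...,2]>.0165)&(W[...,2]<.026)
n,l,s,_=cv2.connectedComponentsWithStats(m.astype(np.uint8)); k=1+np.argmax(s[1:,4]); fit(W[l==k])
p=np.median(W[l==k],0)
go([630,-170,26],70)
E
```

```text
1099 mean [ 630.4 -169.6   19.8] rect [ 631.2 -169.7   15.7   63.2   69.5] axis 159.9 z95 21.0
pos [ 629.1 -167.5  155.5] shift [-0.0018 -0.0022  0.1295] turn z 0.003 deg 0.2 rows~ 2.1 0.0 j7 1.59 t 13.95
```

View pics/w3.png

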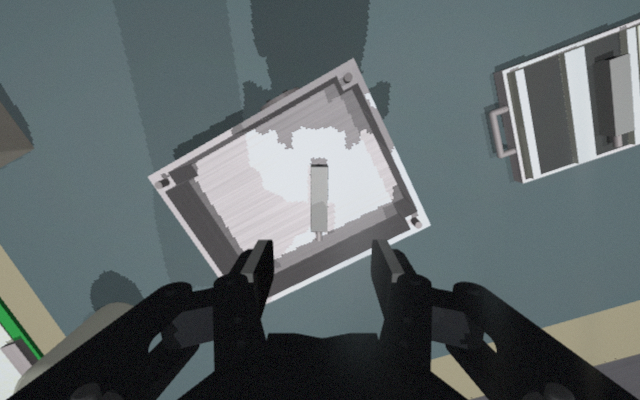

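post_b is at (319,195) in the wrist view, aligned with the jaws and clear of the walls. I'm descending.

Call:
move_arm:
  plan:
    - {"delta_pos": [-0.0028, -0.0016, 0.04], "turn": [0, 0, 0], "fingers": 0.4}
    - {"delta_pos": [-0.0028, -0.0016, 0.085], "turn": [0, 0, 0], "fingers": 0.4}
    - {"delta_pos": [-0.0028, -0.0016, 0.118], "turn": [0, 0, 0], "fingers": 0.4}
    - {"delta_pos": [-0.0028, -0.0016, 0.13], "turn": [0, 0, 0], "fingers": 0.4}
    - {"delta_pos": [-0.0028, -0.0016, 0.13], "turn": [0, 0, 0], "fingers": 0.4}
    - {"delta_pos": [-0.0028, -0.0016, 0.13], "turn": [0, 0, 0], "fingers": 1}
    - {"delta_pos": [-0.0028, -0.0016, 0.13], "turn": [0, 0, 0], "fingers": 1}
    - {"delta_pos": [-0.0028, -0.0016, 0.13], "turn": [0, 0, 0], "fingers": 1}
    - {"delta_pos": [-0.0028, -0.0016, 0.13], "turn": [0, 0, 0], "fingers": 1}
    - {"delta_pos": [-0.0028, -0.0016, 0.13], "turn": [0, 0, 0], "fingers": 1}
    - {"delta_pos": [-0.0028, -0.0016, 0.13], "turn": [0, 0, 0], "fingers": 1}
  force: 50

```text
clock: 15.32
position: [0.6316, -0.1729, 0.0274]
ee_rot: [0.173, 0.985, 0.0, 0.001]
ft_force: [-1.4, 0.3, 5.9]
grip_width: 0.164
grasp_force: 49.1
```

Call:
move_arm:
  plan:
    - {"delta_pos": [0, 0, -0.005], "turn": [0, 0, 0], "fingers": 1}
    - {"delta_pos": [0, 0, -0.05], "turn": [0, 0, 0], "fingers": 1}
    - {"delta_pos": [0, 0, -0.1], "turn": [0, 0, 0], "fingers": 1}
    - {"delta_pos": [0, 0, -0.1], "turn": [0, 0, 0], "fingers": 1}

```text
clock: 15.82
position: [0.633, -0.1737, 0.1308]
ee_rot: [0.174, 0.985, 0.0, 0.004]
ft_force: [-0.2, -0.3, -0.6]
grip_width: 0.165
grasp_force: 49.0
```

```bash
python3 - <<'E'
from h import *
W,c=wcloud(); cv2.imwrite("pics/g3.png",c["color"][100:400,170:470,::-1])
go([630,47,125],90)
E
```

```text
pos [ 631.8 -173.1  128.1] shift [0.0769 0.2062 0.003 ] turn z -0.349 deg -20.0 rows~ 3.5 1.9 j7 1.6 t 15.875
```

View pics/g3.png

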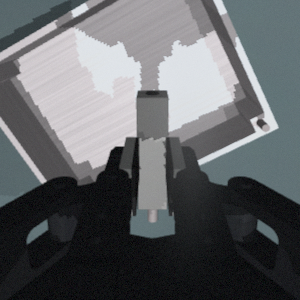

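post_b is held level. I'm moving it to the other groove.

Converted, -0.349 rad / 3.1416 = -0.1111.

Call:
move_arm:
  plan:
    - {"delta_pos": [0.077, 0.206, 0.003], "turn": [0, 0, -0.1111], "fingers": 1}
    - {"delta_pos": [0.077, 0.206, 0.003], "turn": [0, 0, -0.1111], "fingers": 1}
    - {"delta_pos": [0.077, 0.206, 0.003], "turn": [0, 0, -0.1111], "fingers": 1}
    - {"delta_pos": [0.077, 0.206, 0.003], "turn": [0, 0, -0.1111], "fingers": 1}
    - {"delta_pos": [0.077, 0.206, 0.003], "turn": [0, 0, -0.1111], "fingers": 1}
    - {"delta_pos": [0.077, 0.206, 0.04], "turn": [0, 0, -0.1111], "fingers": 1}
    - {"delta_pos": [0.077, 0.206, 0.07], "turn": [0, 0, -0.1111], "fingers": 1}
    - {"delta_pos": [0.077, 0.206, 0.083], "turn": [0, 0, -0.1111], "fingers": 1}
    - {"delta_pos": [0.077, 0.206, 0.086], "turn": [0, 0, -0.1111], "fingers": 1}
    - {"delta_pos": [0.077, 0.206, 0.086], "turn": [0, 0, -0.1111], "fingers": 1}

```text
clock: 17.12
position: [0.6293, 0.0469, 0.0406]
ee_rot: [0.0, 1.0, 0.0, 0.001]
ft_force: [-0.1, 0.1, -1.1]
grip_width: 0.166
grasp_force: 49.0
```

Call:
move_arm:
  plan:
    - {"delta_pos": [0, 0, 0.0025], "turn": [0, 0, 0], "fingers": 1}
    - {"delta_pos": [0, 0, 0.0035], "turn": [0, 0, 0], "fingers": 1}
    - {"delta_pos": [0, 0, 0.0035], "turn": [0, 0, 0], "fingers": 1}

```text
clock: 17.5
position: [0.6292, 0.0473, 0.0374]
ee_rot: [-0.0, 1.0, 0.0, 0.001]
ft_force: [-2.0, -0.3, 4.7]
grip_width: 0.166
grasp_force: 49.7
```

Call:
move_arm:
  plan:
    - {"delta_pos": [0, 0, 0], "turn": [0, 0, 0], "fingers": 0.75}
    - {"delta_pos": [0, 0, 0], "turn": [0, 0, 0], "fingers": 0.68}
    - {"delta_pos": [0, 0, 0], "turn": [0, 0, 0], "fingers": 0.68}
    - {"delta_pos": [0, 0, -0.02], "turn": [0, 0, 0], "fingers": 0.68}
    - {"delta_pos": [0, 0, -0.07], "turn": [0, 0, 0], "fingers": 0.5}
    - {"delta_pos": [0, 0, -0.13], "turn": [0, 0, 0], "fingers": 0.2}
    - {"delta_pos": [0, 0, -0.13], "turn": [0, 0, 0], "fingers": 0}

```text
clock: 18.38
position: [0.6317, 0.0471, 0.1733]
ee_rot: [0.0, 1.0, 0.001, 0.005]
ft_force: [0.5, 0.5, -0.6]
grip_width: 0.902
grasp_force: 0.0
```

```bash
python3 - <<'E'
from h import *
W,c=wcloud(); q=W.reshape(-1,3)
s=q[(abs(q[:,0]-.63)<.06)&(abs(q[:,1]-.047)<.02)&(q[:,2]>.026)&(q[:,2]<.04)]; fit(s)
go([360,-260.5,160],90)
E
```

```text
1056 mean [627.6  49.1  29.8] rect [6.309e+02 4.890e+01 6.820e+01 1.530e+01 4.000e-01] axis 0.4 z95 31.0
pos [630.3  47.2 170.1] shift [ 0.2703 -0.3077  0.0082] turn z 0.0 deg 0.0 rows~ 6.6 0.0 j7 1.54 t 18.425
```

post_b is in its groove. Now the flange.

Call:
move_arm:
  plan:
    - {"delta_pos": [0.27, -0.308, 0.008], "turn": [0, 0, 0], "fingers": 0}
    - {"delta_pos": [0.27, -0.308, 0.008], "turn": [0, 0, 0], "fingers": 0}
    - {"delta_pos": [0.27, -0.308, 0.008], "turn": [0, 0, 0], "fingers": 0}
    - {"delta_pos": [0.27, -0.308, 0.008], "turn": [0, 0, 0], "fingers": 0}
    - {"delta_pos": [0.27, -0.308, 0.008], "turn": [0, 0, 0], "fingers": 0}
    - {"delta_pos": [0.27, -0.308, 0.008], "turn": [0, 0, 0], "fingers": 0}
    - {"delta_pos": [0.27, -0.308, 0.008], "turn": [0, 0, 0], "fingers": 0}
    - {"delta_pos": [0.27, -0.308, 0.008], "turn": [0, 0, 0], "fingers": 0}
    - {"delta_pos": [0.27, -0.308, 0.008], "turn": [0, 0, 0], "fingers": 0}
    - {"delta_pos": [0.27, -0.308, 0.008], "turn": [0, 0, 0], "fingers": 0}
    - {"delta_pos": [0.27, -0.308, 0.008], "turn": [0, 0, 0], "fingers": 0}

```text
clock: 19.8
position: [0.3593, -0.2602, 0.1581]
ee_rot: [-0.001, 1.0, 0.0, -0.0]
ft_force: [-0.1, 0.4, 0.0]
grip_width: 1.002
grasp_force: 0.0
```

```bash
python3 - <<'E'
from h import *
W,c=wcloud(); q=W.reshape(-1,3); cv2.imwrite("pics/w4.png",c["color"][...,::-1])
s=q[(np.hypot(q[:,0]-.36,q[:,1]+.26)<.045)&(q[:,2]>.0235)&(q[:,2]<.035)]; fit(s)
go([360,-260.5,27],90)
E
```

```text
788 mean [ 359.6 -261.2   26.4] rect [ 360.3 -261.2   42.2   42.9   89.5] axis 5.3 z95 27.7
pos [ 359.2 -260.4  158.2] shift [-9.000e-04 -1.000e-04  1.312e-01] turn z 0.001 deg 0.1 rows~ 2.1 0.0 j7 2.09 t 19.85
```

View pics/w4.png

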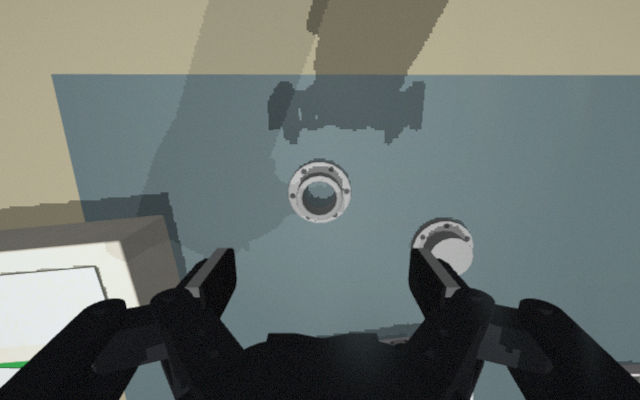

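The bored flange is at (319,193), centred under the gripper, and the blank is well off at (443,247). I'm descending to grip the neck.

Call:
move_arm:
  plan:
    - {"delta_pos": [-0.0008, -0.0008, 0.05], "turn": [0, 0, 0], "fingers": 0}
    - {"delta_pos": [-0.0008, -0.0008, 0.1], "turn": [0, 0, 0], "fingers": 0}
    - {"delta_pos": [-0.0008, -0.0008, 0.125], "turn": [0, 0, 0], "fingers": 0}
    - {"delta_pos": [-0.0008, -0.0008, 0.132], "turn": [0, 0, 0], "fingers": 0}
    - {"delta_pos": [-0.0008, -0.0008, 0.132], "turn": [0, 0, 0], "fingers": 0}
    - {"delta_pos": [-0.0008, -0.0008, 0.132], "turn": [0, 0, 0], "fingers": 1}
    - {"delta_pos": [-0.0008, -0.0008, 0.132], "turn": [0, 0, 0], "fingers": 1}
    - {"delta_pos": [-0.0008, -0.0008, 0.132], "turn": [0, 0, 0], "fingers": 1}
    - {"delta_pos": [-0.0008, -0.0008, 0.132], "turn": [0, 0, 0], "fingers": 1}
    - {"delta_pos": [-0.0008, -0.0008, 0.132], "turn": [0, 0, 0], "fingers": 1}
    - {"delta_pos": [-0.0008, -0.0008, 0.132], "turn": [0, 0, 0], "fingers": 1}
    - {"delta_pos": [-0.0008, -0.0008, 0.132], "turn": [0, 0, 0], "fingers": 1}
  force: 50

```text
clock: 21.35
position: [0.3602, -0.2619, 0.0274]
ee_rot: [0.0, 1.0, 0.0, 0.001]
ft_force: [-4.3, 3.8, 14.5]
grip_width: 0.484
grasp_force: 48.6
```

Call:
move_arm:
  plan:
    - {"delta_pos": [0, 0, -0.005], "turn": [0, 0, 0], "fingers": 1}
    - {"delta_pos": [0, 0, -0.05], "turn": [0, 0, 0], "fingers": 1}
    - {"delta_pos": [0, 0, -0.1], "turn": [0, 0, 0], "fingers": 1}
    - {"delta_pos": [0, 0, -0.12], "turn": [0, 0, 0], "fingers": 1}
    - {"delta_pos": [0, 0, -0.12], "turn": [0, 0, 0], "fingers": 1}

```text
clock: 21.98
position: [0.3605, -0.2619, 0.1476]
ee_rot: [-0.0, 1.0, -0.0, 0.002]
ft_force: [0.3, 0.9, -1.4]
grip_width: 0.485
grasp_force: 51.3
```

```bash
python3 - <<'E'
from h import *
go([630,172.5,145],90)
E
```

```text
pos [ 360.5 -261.9  147.6] shift [-0.2697  0.4343  0.0034] turn z 0.0 deg 0.0 rows~ 8.2 0.0 j7 2.1 t 21.975
```

Call:
move_arm:
  plan:
    - {"delta_pos": [-0.27, 0.4343, 0.003], "turn": [0, 0, 0], "fingers": 1}
    - {"delta_pos": [-0.27, 0.4343, 0.003], "turn": [0, 0, 0], "fingers": 1}
    - {"delta_pos": [-0.27, 0.4343, 0.003], "turn": [0, 0, 0], "fingers": 1}
    - {"delta_pos": [-0.27, 0.4343, 0.003], "turn": [0, 0, 0], "fingers": 1}
    - {"delta_pos": [-0.27, 0.4343, 0.003], "turn": [0, 0, 0], "fingers": 1}
    - {"delta_pos": [-0.27, 0.4343, 0.003], "turn": [0, 0, 0], "fingers": 1}
    - {"delta_pos": [-0.27, 0.4343, 0.003], "turn": [0, 0, 0], "fingers": 1}
    - {"delta_pos": [-0.27, 0.4343, 0.003], "turn": [0, 0, 0], "fingers": 1}
    - {"delta_pos": [-0.27, 0.4343, 0.003], "turn": [0, 0, 0], "fingers": 1}
    - {"delta_pos": [-0.27, 0.4343, 0.003], "turn": [0, 0, 0], "fingers": 1}
    - {"delta_pos": [-0.27, 0.4343, 0.003], "turn": [0, 0, 0], "fingers": 1}
    - {"delta_pos": [-0.27, 0.4343, 0.003], "turn": [0, 0, 0], "fingers": 1}

```text
clock: 23.48
position: [0.6293, 0.171, 0.1435]
ee_rot: [0.001, 1.0, -0.0, 0.0]
ft_force: [-0.9, -0.4, -0.7]
grip_width: 0.485
grasp_force: 51.3
```

```bash
python3 - <<'E'
from h import *
W,c=wcloud(); cv2.imwrite("pics/w5.png",c["color"][...,::-1])
go([630,172.5,80],90)
E
```

```text
pos [629.4 171.4 143.6] shift [-0.0006  0.0011  0.0636] turn z -0.001 deg -0.1 rows~ 1.0 0.0 j7 1.34 t 23.525
```

View pics/w5.png

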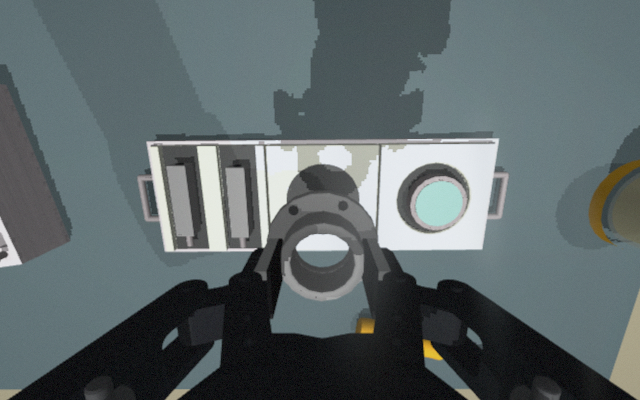

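The flange is held level above the pin insert. The window and both posts sit in place, posts at (180,200) and (237,200), window at (438,200). I'm lowering over the pin.

Call:
move_arm:
  plan:
    - {"delta_pos": [-0.0006, 0.001, 0.03], "turn": [0, 0, 0], "fingers": 1}
    - {"delta_pos": [-0.0006, 0.001, 0.055], "turn": [0, 0, 0], "fingers": 1}
    - {"delta_pos": [-0.0006, 0.001, 0.07], "turn": [0, 0, 0], "fingers": 1}
    - {"delta_pos": [-0.0006, 0.001, 0.082], "turn": [0, 0, 0], "fingers": 1}
    - {"delta_pos": [-0.0006, 0.001, 0.091], "turn": [0, 0, 0], "fingers": 1}
    - {"delta_pos": [-0.0006, 0.001, 0.094], "turn": [0, 0, 0], "fingers": 1}
    - {"delta_pos": [-0.0006, 0.001, 0.094], "turn": [0, 0, 0], "fingers": 1}

```text
clock: 24.4
position: [0.6303, 0.1738, 0.0496]
ee_rot: [-0.0, 1.0, 0.0, 0.0]
ft_force: [-0.6, -0.4, -1.2]
grip_width: 0.481
grasp_force: 51.3
```

Call:
move_arm:
  plan:
    - {"delta_pos": [0, 0, 0.0012], "turn": [0, 0, 0], "fingers": 1}
    - {"delta_pos": [0, 0, 0.0022], "turn": [0, 0, 0], "fingers": 1}
    - {"delta_pos": [0, 0, 0.0022], "turn": [0, 0, 0], "fingers": 1}

```text
clock: 24.78
position: [0.6306, 0.1739, 0.0486]
ee_rot: [-0.0, 1.0, 0.0, 0.001]
ft_force: [-4.1, -0.9, 8.1]
grip_width: 0.484
grasp_force: 52.2
```

Call:
move_arm:
  plan:
    - {"delta_pos": [0, 0, 0], "turn": [0, 0, 0], "fingers": 0.42}
    - {"delta_pos": [0, 0, 0], "turn": [0, 0, 0], "fingers": 0.35}
    - {"delta_pos": [0, 0, 0], "turn": [0, 0, 0], "fingers": 0.3}
    - {"delta_pos": [0, 0, 0], "turn": [0, 0, 0], "fingers": 0.3}
    - {"delta_pos": [0, 0, -0.03], "turn": [0, 0, 0], "fingers": 0.3}
    - {"delta_pos": [0, 0, -0.08], "turn": [0, 0, 0], "fingers": 0.3}
    - {"delta_pos": [0, 0, -0.14], "turn": [0, 0, 0], "fingers": 0.3}
    - {"delta_pos": [0, 0, -0.2], "turn": [0, 0, 0], "fingers": 0.3}
    - {"delta_pos": [0, 0, -0.2], "turn": [0, 0, 0], "fingers": 0.3}
    - {"delta_pos": [0, 0, -0.2], "turn": [0, 0, 0], "fingers": 0.3}

```text
clock: 26.02
position: [0.6299, 0.1737, 0.2466]
ee_rot: [-0.0, 1.0, 0.0, -0.0]
ft_force: [0.1, -0.2, 0.2]
grip_width: 0.7
grasp_force: 0.0
```

```bash
python3 - <<'E'
from h import *
W,c=wcloud(); q=W.reshape(-1,3); cv2.imwrite("pics/end.png",c["color"][...,::-1])
s=q[(abs(q[:,2]-.021)<.003)&(abs(q[:,0]-.629)<.07)&(abs(q[:,1]-.172)<.17)]; print("tray"); fit(s)
for n,y,r,a,b in(("win",.272,.03,.0255,.04),("flange",.172,.03,.044,.06),("pa",.098,.02,.0265,.04),("pb",.048,.02,.0265,.04)):
    s=q[(abs(q[:,0]-.63)<.05)&(abs(q[:,1]-y)<r)&(q[:,2]>a)&(q[:,2]<b)]; print(n); fit(s)
E
```

```text
tray
10425 mean [627.5 191.   19.9] rect [6.299e+02 1.733e+02 9.810e+01 2.986e+02 3.000e-01] axis 90.4 z95 21.2
win
1285 mean [630.2 274.1  29.2] rect [630.7 274.4  48.5  49.2   9.4] axis 57.8 z95 30.5
flange
525 mean [629.9 175.8  47.4] rect [630.3 175.7  42.4  42.7  63.6] axis 168.4 z95 49.0
pa
708 mean [629.5  99.2  29.8] rect [630.3  98.8  16.9  63.4  89.4] axis 179.6 z95 31.0
pb
732 mean [627.6  49.9  29.8] rect [6.287e+02 4.950e+01 6.430e+01 1.670e+01 1.000e-01] axis 179.9 z95 31.1
```

View pics/end.png

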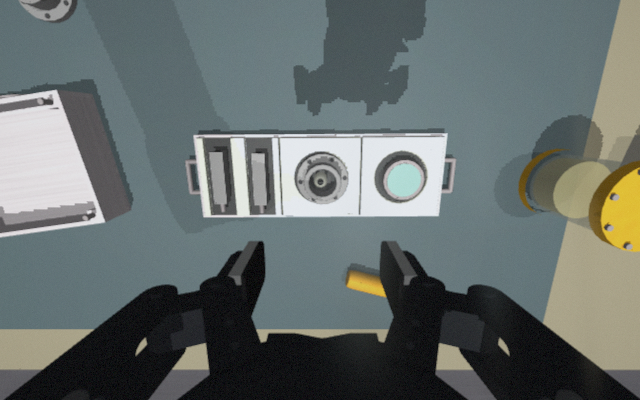

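In the final view the flange at (322,180) is over its pin, the window at (405,180) is in the dish, and the posts at (219,178) and (260,178) are in their grooves. Everything measures within about 2.5 mm of its target, so I'm handing in.

```bash
python3 -c "
from workcell import hand_in; print(hand_in())"
```

```text
the job is handed in; nothing more can be done
None
```

The kit is made up and handed in at about 26 s: flange over its pin, window flat in its recess and both long posts in their grooves, all about 2.5 mm or less off by wrist camera, look-alikes never touched; hand-in returned no verdict.

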